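# Draw a glass plate home in its dock and lock it

### The job

The thick glass plate lies flat at the far end of its dock and is too wide to grip: press down lightly on top of it with the fingertips (the glass must never feel 18 N) and draw it toward the robot until it is fully home against the dock's front stop. Only then swing the keeper bar on the dock's left rail inward, all the way across behind the plate, so that it locks it. Leave the petri dish, the vial and the slide packet where they are.

Things in the scene. Friction and masses are not known exactly. Their poses are not given: they have to be found in the camera images.
- dock: fixed grey plastic dock, 186 (x) x 146 (y) x 30 mm, on screw feet: underside 4 to 16 mm above the bench; it leans up to 0.05 rad fore or aft (this pose does not show it). Origin: centre of underside; -x is its front (robot side), +y its left. Level, in mm: bed top z 8, x -80 to 80, y -57 to 57; side rails 16 wide, centre lines y 65, -65, top z 14; rear wall inner face x 80, top z 30
- stop_face (a point): middle of the upper edge of the front stop's inner face, at (-80, 0, 16) mm in the dock's frame; the stop is a rigid lip across the whole front of the bed, 13 mm thick
- plate: loose clear glass plate 100 (x) x 110 (y) x 12 mm, white bands along its front and rear edges, 0.36 to 0.52 kg. Origin: centre of its underside. Slides on the bed (friction about 0.25) between the rails, 2 mm play each side. Starts 1 to 4 mm from the rear wall; home, its origin is at x = -30 mm in the dock's frame. Below about 8 N of press the fingertips slip on it
- keeper (a joint): angle of the steel keeper bar about its upright pivot on the dock's left rail: 0 = along the rail, pointing to the rear (dock +x); negative = leaning outward; 1.57 (end stop) = straight across the bed behind the plate, pointing to dock -y. Stays where it is left (0.04 N m, 1 N at the post). It cannot swing in while the plate is in its way
- keeper_pivot (a point): point on the keeper's pivot axis at the underside of the bar, at (27, 65, 15.5) mm in the dock's frame; the bar is 50 mm long, 10 mm wide and 10 mm thick
- keeper_post (a point): centre of the top of the upright round steel post on the keeper bar, 10 mm in diameter, 40 mm from the pivot axis; its top is 51.5 mm above the dock's underside, and it is free to pinch or push over the upper 26 mm
- petri: bystander: round petri dish 88 x 17 mm, origin at the centre of its underside
- vial: bystander: upright vial, 27 mm wide and 58 mm high, origin at the centre of its underside
- packet: bystander: packet of slides, 28 x 78 x 22 mm, origin at the centre of its underside

How it is judged:
On the way:
1. the plate is drawn home against the front stop (within 3 mm) (x of plate in the frame of dock below -0.027 m and z of plate in the frame of dock below 0.013 m), for 0.2 s.
At the end, for the whole second after the job is handed in: the plate lies flat on the dock's bed within 3 mm of the front stop, at rest, and the keeper stands across behind it (joint over 1.42 rad) (all of step 1 and angle between plate's own z axis and vertical below 0.08 rad and value of joint keeper above 1.42 rad and linear speed of plate below 0.01 m/s); the robot touches nothing.
It fails at once if the robot bears on the glass plate with 18 N or more (contact force between any of the fingers, the arm and plate above 18 N).
It fails at once if the keeper is swung in (past 0.5 rad) before the plate is home (value of joint keeper above 0.5 rad and x of plate in the frame of dock above -0.025 m).
It fails at once if a bystander is moved by more than 15 mm (distance of any of petri, vial, packet from where it was at the start of the episode above 0.015 m).
It also fails if it takes over 61 s, if anything falls off the work surface, if the arm or the gripper's body presses on something with over 40 N, if the wrist force passes 120 N, or if a joint passes its speed limit or range.

### The arm

A 7-joint arm with a two-finger parallel gripper is mounted at the origin on a cart in front of the work surface, level with it; the furniture and walls round the work are solid. World frame = base frame: x ahead of the robot, y to its left, z up, the work surface at z = 0. Lengths are in m, angles in rad, forces in N, time in s.
With the tool pointing down it reaches from about 0.4 to 0.85 m from the base axis. Payload 4.5 kg.
Tool frame: the origin (TCP) lies at the very end of the fingers, on their centre line; the grasp point (between the pads) lies 19 mm behind it; z points along the fingers, y is the line along which they close (so a half turn about z gives the same grasp; the last joint's range is limited). The gripper opens to 88 mm and grips with 3 to 60 N. Pads are 18 mm wide; open, the fingers measure 123 mm over their backs; the gripper's body (75 mm by 187 mm) begins 45 mm behind the grasp point.
Start: joints at [-1.294, 0.689, -0.195, 1.565, 0.157, 0.902, -0.215], TCP at [0.15, 0.607, 0.239] pointing down, gripper open.
Joint ranges: [-3.01, 3.01], [-0.46, 2.08], [-1.47, 1.51], [0.13, 2.56], [-1, 4.14], [0.04, 2.09], [-2.66, 2.66]. Speed limits (rad/s): [2.57, 2.57, 3.14, 3.14, 3.14, 3.14, 3.14].

### API

Orientations are given as a unit quaternion [x, y, z, w].
In Python, from plant import r gives the robot as it stands. The module is installed in compiled form; this text tells all that it offers.
- The arm moves only by the tool step_arm, never from a script. Its argument "increments" is a list of rows, each a list of 2 entries, a list of its own where there are three numbers: the shift along the world's x, y, z in cm, then the turn, a rotation vector about the world's x, y, z in degrees. A call has exactly 10 rows; each row shifts and turns the commanded pose from where the row before left it; what a row does not reach is not made up. A row lasts 1/10 s, in which the tool goes at most 50 mm and 8.59 degrees, less where a joint would pass 70% of its speed; a pose out of reach is approached as far as the arm can. A call is refused whole if a number of a shift passes 5 or a number of a turn 8.59, either way. A call with a gripper value outside its range is refused whole. "fingers" is the opening, from 0 (shut) to 1 (fully open), set as the call begins (left out, the last holds). The fingers move at their own pace and stop on an object; "grip_force" is the grip in N (left out, the last holds). Time passes only in rows, so rows that do not move let the fingers close, or fill a call up. It gives the time, the measured TCP pose, the force, the opening and the grip force at its end, in the units of the state.
- r.get_state(): the state, without advancing time (a new reading comes with each control period).
- r.snapshot(name): name is "scene" or "top" or "wrist"; returns (picture, depth): 480x640x3 uint8, red, green, blue; 480x640 float32, m along the optical axis (not along the pixel's ray), 0 where there is no reading.
- r.calibration(name): a dict with "fov_y" (degrees; the focal length in pixels is half the picture's height over the tangent of half this angle, whatever the lens; pixels are square), "cx", "cy" (the principal point, pixels), "R" (3x3) and "t" (3): a world point X has camera coordinates R X + t. Camera axes: x right, y down, z forward; pixel columns grow to the right and rows downward; lengths in m; the calibration is good to about 2 mm. A picture is of the moment at which its call begins: read the wrist's pose just before it. calibration takes no time and is no camera call; for the wrist camera it gives the pose at the moment of the call.
- r.finish_job(): hands the job in; it is judged then, once.
The state is a dict: "clock": time; "q": joint angles; "qd": joint speeds; "joint_torque": joint torques, N m; "tool_pos": TCP position; "eef_rot": TCP orientation; "contact_force": force on the tool from outside, world axes, zero at the start; "moment": the same for the moment, N m; "opening": opening from 0.0 (shut) to 1.0 (fully open); "finger_force": force on a finger pad.
Only numpy, scipy, OpenCV 4.12 (cv2) and the standard library are available. Lean on these libraries where they do the work, as an engineer would, in place of code of your own. Each camera call takes 0.05 s, during which the arm holds its last target. There are 200 camera calls.

## Working session

There is one attempt and no reset: what is moved stays moved. The work goes in short steps, Python scripts to look and compute and a tool call to move; the robot and the scene stay as the last step left them, time stands still between calls to the robot, and variables do not carry over. Pictures are saved under pics/ and viewed, at most 10 in all, crops included, and the job is handed in when it is done.

Besides the shell and the picture viewer there is one more tool, called by a JSON object that holds its "api" and its "payload". step_arm: Moves the arm, as the interface text tells. Its arguments: {"type":"object","properties":{"increments":{"type":"array","items":{"type":"array"}},"fingers":{"type":"number"},"grip_force":{"type":"number"}},"required":["increments"]}

```bash
mkdir -p pics; cat > h.py <<'E'
import numpy as np, cv2
from plant import r
def snap(n,f):
    c=r.calibration(n); im,d=r.snapshot(n); cv2.imwrite('pics/'+f+'.png',im[:,:,::-1]); np.savez('pics/'+f+'.npz',im=im,d=d,**{k:np.array(v) for k,v in c.items()})
    return im,d,c
def load(f): return np.load('pics/'+f+'.npz')
def ray(c,u,v):
    F=240/np.tan(np.radians(float(c['fov_y']))/2)
    return np.array([(u-float(c['cx']))/F,(v-float(c['cy']))/F,1])
def px(c,u,v,depth): return np.array(c['R']).T@(ray(c,u,v)*depth-np.array(c['t']))
def atz(c,u,v,z):
    R=np.array(c['R']);o=-R.T@np.array(c['t']);w=R.T@ray(c,u,v);return o+w*(z-o[2])/w[2]
E
python3 - <<'E'
from h import *
for n in('top','scene'):
    im,d,c=snap(n,n+'0'); print(n,c)
print(r.get_state())
E
```

```text
top {'fov_y': 53.99005187606857, 'cx': 330.7092572642304, 'cy': 235.8343450714929, 'R': array([[ 0.01884296, -0.99944102, -0.02761509],
       [-0.98759305, -0.01429865, -0.15638262],
       [ 0.15590035,  0.03021918, -0.98731043]]), 't': array([0.04855175, 0.59437479, 0.83875364])}
scene {'fov_y': 51.307426290046564, 'cx': 318.0146994521882, 'cy': 239.70222909628288, 'R': array([[ 0.88160636, -0.4718335 ,  0.01197389],
       [-0.2985876 , -0.57719015, -0.76006379],
       [ 0.36553477,  0.66650182, -0.64973814]]), 't': array([-0.4852965 ,  0.26432109,  0.79071587])}
{'clock': 0.1, 'q': array([-1.29421076,  0.68986326, -0.19452214,  1.56621805,  0.1573042 ,
        0.90248855, -0.21509403]), 'qd': array([-0.00058633, -0.00206149, -0.00013364, -0.00354578,  0.00045263,
        0.00062143, -0.00114068]), 'joint_torque': array([-2.94184283e-03, -5.28498995e+01, -1.27095457e+00, -1.53836775e+01,
       -5.24640502e-02,  2.01551855e-03,  6.38655320e-05]), 'tool_pos': array([0.15016363, 0.60612577, 0.23801914]), 'eef_rot': array([ 1.21053243e-01,  9.92645699e-01, -7.92304222e-04, -3.65689480e-05]), 'contact_force': array([ 0.0409967 , -0.61492406,  0.44806337]), 'moment': array([ 0.01053775, -0.03149319, -0.08328564]), 'finger_force': 0.0, 'opening': 0.9975008733105658}
```

View pics/top0.png

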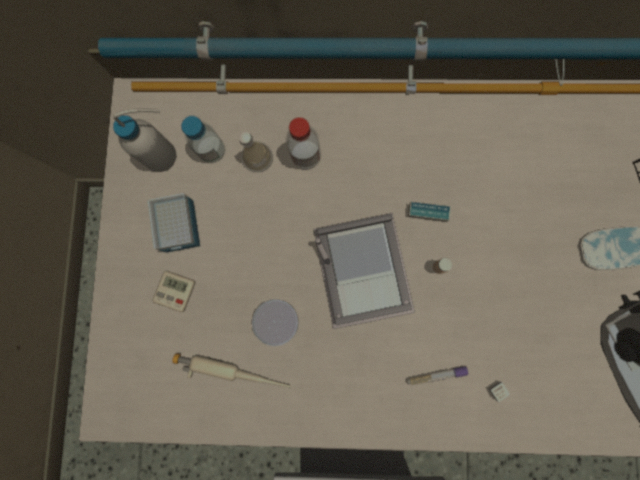

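View pics/scene0.png

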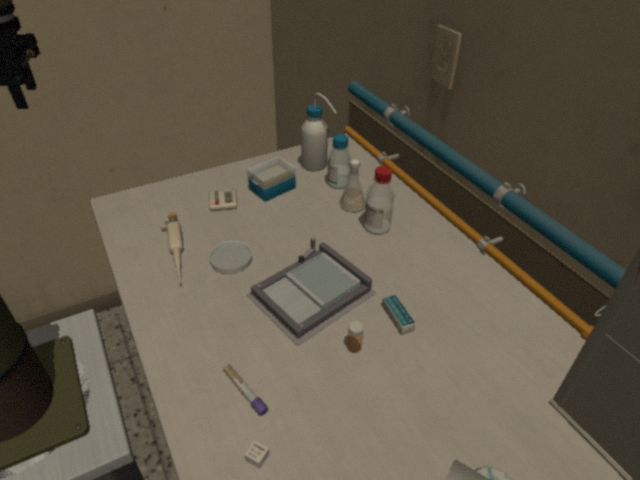

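The top view shows the dock with corners near (316,225), (391,214), (411,312) and (333,327). The plate is at the rear, rows ~230–280, and the keeper leans outward near (321,250). The petri dish is at (275,321), the vial at (443,266) and the packet at (429,211).

```bash
python3 - <<'E'
from h import *
L=load('top0');d=L['d'];im=L['im']
for n,u,v in[('c1',318,233),('c2',388,219),('c3',407,306),('c4',336,322),('plate',362,255),('bed',370,297),('petri',275,321),('vial',443,266),('packet',429,211)]:
    print(n,px(L,u,v,np.median(d[v-1:v+2,u-1:u+2])).round(4))
c=im[195:345,290:460];cv2.imwrite('pics/crop0.png',cv2.resize(c,None,fx=4.6,fy=4,interpolation=cv2.INTER_CUBIC)[:,:,::-1]) if 0 else cv2.imwrite('pics/crop0.png',cv2.resize(c,None,fx=4,fy=4,interpolation=cv2.INTER_CUBIC)[:,:,::-1])
E
```

```text
c1 [0.6002 0.0831 0.0372]
c2 [ 0.6289 -0.0498  0.0385]
c3 [ 0.4658 -0.0864  0.0261]
c4 [0.4337 0.0461 0.0257]
plate [ 0.5601 -0.0012  0.0306]
bed [ 0.4815 -0.0175  0.0185]
petri [0.4331 0.1621 0.0168]
vial [ 0.539  -0.1483  0.0577]
packet [ 0.6488 -0.1305  0.023 ]
```

View pics/crop0.png

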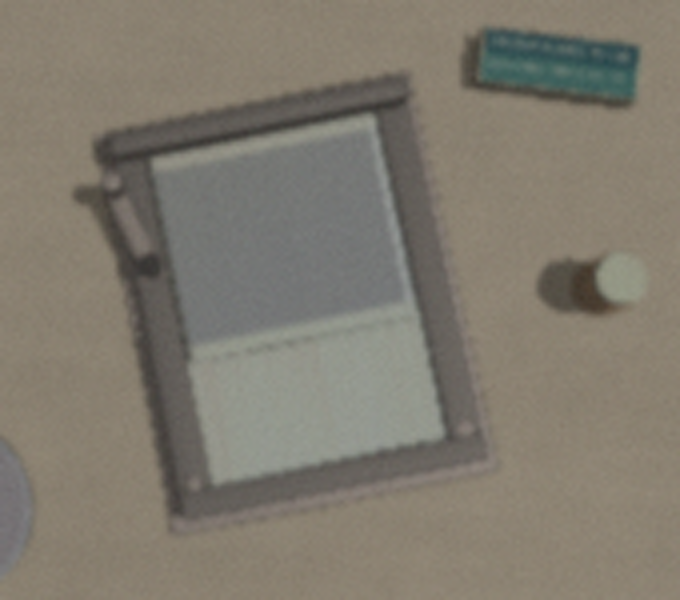

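```bash
cat > fit.py <<'E'
from h import *
def cloud(L):
    d=L['d'];F=240/np.tan(np.radians(float(L['fov_y']))/2)
    v,u=np.mgrid[:480,:640]
    P=np.stack([(u-float(L['cx']))/F*d,(v-float(L['cy']))/F*d,d],-1)-np.array(L['t'])
    return P@np.array(L['R'])
def plane(Q):
    for _ in range(4):
        A=np.c_[Q[:,:2],np.ones(len(Q))];s=np.linalg.lstsq(A,Q[:,2],rcond=None)[0];e=Q[:,2]-A@s;Q=Q[abs(e)<2.5*e.std()+1e-4]
    return s,e.std(),len(Q)
E
python3 - <<'E'
from fit import *
L=load('top0');P=cloud(L)
b=np.concatenate([P[140:200,350:400].reshape(-1,3),P[335:360,300:400].reshape(-1,3)]);print('bench',plane(b[b[:,2]>-.05]))
m=((P[...,2]>.012)&(P[...,2]<.07)).astype(np.uint8);n,l,s,_=cv2.connectedComponentsWithStats(m,connectivity=4)
k=l[290,337] or l[270,390];Q=P[l==k];print(s[k])
rc=cv2.minAreaRect(Q[:,:2].astype(np.float32)*1000);print(rc,cv2.boxPoints(rc))
c,s_=np.cos,np.sin
a=np.radians(12.5)
X=np.array([np.cos(a),np.sin(a)]);Y=np.array([-X[1],X[0]])
def poly(pts):
    M=np.zeros((480,640),np.uint8);cv2.fillPoly(M,[np.array(pts)],1);return P[M>0]
for nm,pts in[('plate',[(333,243),(383,231),(388,267),(341,277)]),('bed',[(344,290),(393,281),(398,300),(346,311)]),('rrail',[(390,230),(393,229),(408,302),(404,303)])]:
    s3,e,n=plane(poly(pts));q=poly(pts);print(nm,s3,'slope along dock x',s3[:2]@X,'y',s3[:2]@Y,e,n,q.mean(0))
for u,v in[(327,261),(318,240)]: print(atz(L,u,v,.035),atz(L,u,v,.06),P[v-1:v+2,u-1:u+2,2])
E
```

```text
bench (array([ 0.0002696 , -0.00041059, -0.00049169]), np.float64(0.0015830010954082216), 5418)
[ 315  213   97  112 7565]
((535.26171875, -1.1484909057617188), (186.45701599121094, 151.85470581054688), 12.616479873657227) [[427.69995   52.582184]
 [460.86865  -95.605835]
 [642.8235   -54.879166]
 [609.6548    93.30885 ]]
plate [-0.00945856 -0.0029879   0.03559433] slope along dock x -0.009881052948413337 y -0.0008698688710115343 0.0015062697281152007 1821 [5.61140907e-01 7.21650652e-05 3.45969067e-02]
bed [-0.00428991 -0.00262591  0.02070767] slope along dock x -0.004756575831943502 y -0.0016351533413163808 0.0015235633019118316 1090 [ 0.48391941 -0.01716029  0.02274091]
rrail [-1.40088739  7.09708339  1.28993135] slope along dock x 0.16840921949795712 y 7.232061704919532 0.01871860648661857 348 [ 0.53806678 -0.07098691  0.03236033]
[0.54714302 0.06494992 0.035     ] [0.54455627 0.06401254 0.06      ] [[0.03950472 0.03950686 0.03827059]
 [0.03658859 0.03880741 0.04069463]
 [0.03799861 0.03899051 0.03498228]]
[0.58705728 0.08292424 0.035     ] [0.58334605 0.08148049 0.06      ] [[0.0605266  0.05979136 0.06103972]
 [0.06103207 0.0588501  0.06164395]
 [0.0621774  0.06211577 0.06251105]]
```

{"api": "step_arm", "payload": {"increments": [[[2.0, -3.0, 0], [0, 0, 2.6]], [[2.0, -3.0, 0], [0, 0, 2.6]], [[2.0, -3.0, 0], [0, 0, 2.6]], [[2.0, -3.0, 0], [0, 0, 2.6]], [[2.0, -3.0, 0], [0, 0, 2.6]], [[2.0, -3.0, 0], [0, 0, 2.6]], [[2.0, -3.0, 0], [0, 0, 2.6]], [[2.0, -3.0, 0], [0, 0, 2.6]], [[2.0, -3.0, 0], [0, 0, 2.6]], [[2.0, -3.0, 0], [0, 0, 2.6]]], "fingers": 0, "grip_force": 10}}

```text
clock: 1.1
tool_pos: [0.3508, 0.3052, 0.2386]
eef_rot: [-0.106, 0.994, -0.0, -0.0]
contact_force: [0.2, 0.7, -1.1]
opening: 0.117
finger_force: 0.0
```

{"api": "step_arm", "payload": {"increments": [[[2.0, -3.0, 0], [0, 0, 0]], [[2.0, -3.0, 0], [0, 0, 0]], [[2.0, -3.0, 0], [0, 0, 0]], [[2.0, -3.0, 0], [0, 0, 0]], [[2.0, -3.0, 0], [0, 0, 0]], [[2.0, -3.0, 0], [0, 0, 0]], [[2.0, -3.0, 0], [0, 0, 0]], [[2.0, -3.0, 0], [0, 0, 0]], [[1.0, -3.0, 0], [0, 0, 0]], [[0, -3.0, 0], [0, 0, 0]]]}}

```text
clock: 2.1
tool_pos: [0.5215, 0.0052, 0.2384]
eef_rot: [-0.105, 0.994, 0.0, 0.0]
contact_force: [0.3, -0.2, -0.1]
opening: 0.003
finger_force: 0.0
```

```bash
python3 - <<'E'
from fit import *
s=r.get_state();print(s['clock'],s['tool_pos'],s['eef_rot'],s['contact_force'],s['q'],s['opening'])
im,d,c=snap('wrist','w1');print(c)
E
```

```text
2.1 [0.52154701 0.00520649 0.23839993] [-1.04799969e-01  9.94493211e-01  1.87923241e-04  4.30152976e-04] [ 0.31817481 -0.17557288 -0.10501769] [ 0.15992761  0.5748644  -0.41134274  1.86972521  0.32021959  0.76110923
  1.35428767] 0.003116285298201253
{'fov_y': 66.14224970057182, 'cx': 318.95667172671614, 'cy': 232.9543261321469, 'R': array([[-2.08945819e-01,  9.77927201e-01,  1.84259103e-04],
       [ 9.27265051e-01,  1.98061380e-01,  3.17728211e-01],
       [ 3.10678565e-01,  6.65588381e-02, -9.48181813e-01]]), 't': array([ 0.104956  , -0.52805756,  0.22878585])}
```

View pics/w1.png

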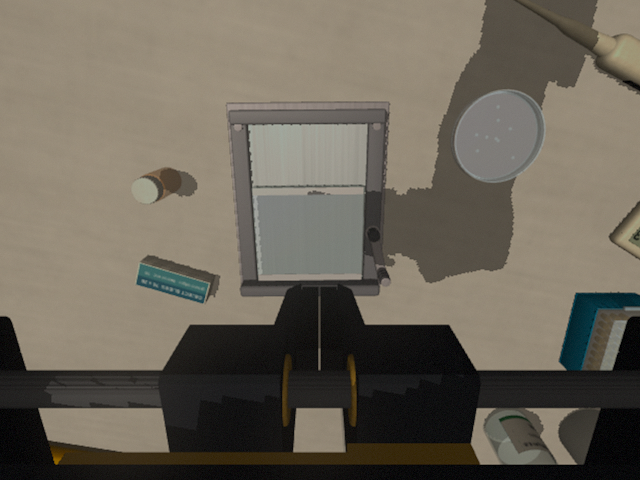

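The wrist view is clear, with the image's up direction pointing toward the robot. The stop's inner edge is at row ~124 and the plate's front edge at ~191, columns 257–364. The keeper pivot is at (373,234) and the post top at (386,280).

```bash
python3 - <<'E'
from fit import *
L=load('w1');P=cloud(L)
for n,u,v,z in[('stopL',369,124,.027),('stopR',249,124,.027),('plFL',364,191,.031),('plFR',254,191,.031),('plRL',364,276,.031),('plRR',258,279,.031),('pivot',373,234,.036),('post',386,279,.062),('frontL',388,103,.012),('frontR',228,103,.012)]:
    print(n,atz(L,u,v,z).round(4),P[v-1:v+2,u-1:u+2,2].round(4).ravel()[::4])
a=np.radians(12.3);X=np.array([np.cos(a),np.sin(a)])
for nm,s in[('plate',np.s_[205:265,270:355]),('bed',np.s_[135:178,258:360]),('benchL',np.s_[60:95,230:390])]:
    q=P[s].reshape(-1,3);q=q[(q[:,2]>-.03)&(q[:,2]<.1)];p,e,n=plane(q);print(nm,p,p[:2]@X,e,n,q.mean(0))
E
```

```text
stopL [0.4433 0.035  0.027 ] [0.0238 0.0256 0.0245]
stopR [ 0.4667 -0.0742  0.027 ] [0.0272 0.0203 0.0207]
plFL [0.505  0.0455 0.031 ] [0.0307 0.0194 0.0229]
plFR [ 0.5274 -0.0594  0.031 ] [0.0315 0.0316 0.0324]
plRL [0.5932 0.0679 0.031 ] [0.0234 0.0254 0.0243]
plRR [ 0.62   -0.0407  0.031 ] [0.0237 0.0299 0.0279]
pivot [0.5446 0.0642 0.036 ] [0.0396 0.0393 0.0395]
post [0.5785 0.0823 0.062 ] [0.0617 0.0633 0.0617]
frontL [0.421 0.05  0.012] [ 0.0042  0.0034 -0.0006]
frontR [ 0.4529 -0.0993  0.012 ] [0.0044 0.0046 0.005 ]
plate [-0.0057804  -0.00085754  0.03416662] -0.005830395014752704 0.0006955218026701631 5036 [0.55978992 0.00509692 0.03092739]
bed [-0.00738393 -0.00141168  0.02288231] -0.007515164089983339 0.0007357294457608322 4324 [ 0.48493147 -0.0141787   0.0193225 ]
benchL [ 1.16467625e-03  4.87590272e-05 -2.17311942e-04] 0.0011483289264665386 0.0007832334079891168 5510 [ 4.13480578e-01 -2.83173056e-02  2.63513486e-04]
```

{"api": "step_arm", "payload": {"increments": [[[0.9, 0, -1.9], [0, 0, 0]], [[0.9, 0, -1.9], [0, 0, 0]], [[0.9, 0, -1.9], [0, 0, 0]], [[0.9, -0.2, -1.9], [0, 0, 0]], [[0.8, 0, -1.9], [0, 0, 0]], [[0, 0, -1.9], [0, 0, 0]], [[0, 0, -1.9], [0, 0, 0]], [[0, 0, -1.9], [0, 0, 0]], [[0, 0, -1.9], [0, 0, 0]], [[0, 0, -1.9], [0, 0, 0]]]}}

```text
clock: 3.15
tool_pos: [0.564, 0.0048, 0.0477]
eef_rot: [-0.105, 0.994, 0.0, -0.0]
contact_force: [0.7, -0.2, 0.1]
opening: 0.002
finger_force: 0.0
```

{"api": "step_arm", "payload": {"increments": [[[0, 0, -0.2], [0, 0, 0]], [[0, 0, -0.2], [0, 0, 0]], [[0, 0, -0.2], [0, 0, 0]], [[0, 0, -0.2], [0, 0, 0]], [[0, 0, -0.2], [0, 0, 0]], [[0, 0, -0.2], [0, 0, 0]], [[0, 0, -0.1], [0, 0, 0]], [[0, 0, -0.1], [0, 0, 0]], [[0, 0, 0], [0, 0, 0]], [[0, 0, 0], [0, 0, 0]]]}}

```text
clock: 4.15
tool_pos: [0.5642, 0.0047, 0.0347]
eef_rot: [-0.105, 0.994, 0.0, -0.0]
contact_force: [-0.7, -0.3, -0.2]
opening: 0.005
finger_force: 0.0
```

{"api": "step_arm", "payload": {"increments": [[[0, 0, -0.05], [0, 0, 0]], [[0, 0, -0.05], [0, 0, 0]], [[0, 0, -0.05], [0, 0, 0]], [[0, 0, -0.05], [0, 0, 0]], [[0, 0, -0.05], [0, 0, 0]], [[0, 0, -0.05], [0, 0, 0]], [[0, 0, 0], [0, 0, 0]], [[0, 0, 0], [0, 0, 0]], [[0, 0, 0], [0, 0, 0]], [[0, 0, 0], [0, 0, 0]]]}}

```text
clock: 5.15
tool_pos: [0.5643, 0.0047, 0.0318]
eef_rot: [-0.105, 0.994, 0.0, 0.0]
contact_force: [0.3, 0.1, 0.2]
opening: 0.007
finger_force: 0.0
```

{"api": "step_arm", "payload": {"increments": [[[0, 0, -0.02], [0, 0, 0]], [[0, 0, -0.02], [0, 0, 0]], [[0, 0, -0.02], [0, 0, 0]], [[0, 0, -0.02], [0, 0, 0]], [[0, 0, -0.02], [0, 0, 0]], [[0, 0, 0], [0, 0, 0]], [[0, 0, 0], [0, 0, 0]], [[0, 0, 0], [0, 0, 0]], [[0, 0, 0], [0, 0, 0]], [[0, 0, 0], [0, 0, 0]]]}}

```text
clock: 6.15
tool_pos: [0.5643, 0.0047, 0.0312]
eef_rot: [-0.105, 0.994, -0.0, 0.0]
contact_force: [-0.9, 0.0, 4.9]
opening: 0.005
finger_force: 2.6
```

{"api": "step_arm", "payload": {"increments": [[[0, 0, -0.01], [0, 0, 0]], [[0, 0, -0.01], [0, 0, 0]], [[0, 0, -0.01], [0, 0, 0]], [[0, 0, 0], [0, 0, 0]], [[0, 0, 0], [0, 0, 0]], [[0, 0, 0], [0, 0, 0]], [[0, 0, 0], [0, 0, 0]], [[0, 0, 0], [0, 0, 0]], [[0, 0, 0], [0, 0, 0]], [[0, 0, 0], [0, 0, 0]]]}}

```text
clock: 7.15
tool_pos: [0.5643, 0.0047, 0.0311]
eef_rot: [-0.105, 0.994, -0.0, 0.0]
contact_force: [-1.9, 0.5, 8.2]
opening: 0.007
finger_force: 3.9
```

{"api": "step_arm", "payload": {"increments": [[[0, 0, -0.01], [0, 0, 0]], [[0, 0, -0.01], [0, 0, 0]], [[0, 0, -0.01], [0, 0, 0]], [[0, 0, 0], [0, 0, 0]], [[-0.1, -0.02, 0], [0, 0, 0]], [[-0.1, -0.02, 0], [0, 0, 0]], [[-0.1, -0.02, 0], [0, 0, 0]], [[-0.1, -0.03, 0], [0, 0, 0]], [[-0.1, -0.02, 0], [0, 0, 0]], [[-0.1, -0.02, 0], [0, 0, 0]]]}}

```text
clock: 8.15
tool_pos: [0.5614, 0.0043, 0.0312]
eef_rot: [-0.105, 0.994, 0.001, 0.003]
contact_force: [4.3, 1.7, 6.7]
opening: 0.005
finger_force: 3.1
```

{"api": "step_arm", "payload": {"increments": [[[0, 0, -0.01], [0, 0, 0]], [[0, 0, -0.01], [0, 0, 0]], [[0, 0, -0.01], [0, 0, 0]], [[-0.1, -0.02, 0], [0, 0, 0]], [[-0.1, -0.02, 0], [0, 0, 0]], [[-0.1, -0.02, 0], [0, 0, 0]], [[-0.1, -0.03, 0], [0, 0, 0]], [[-0.1, -0.02, 0], [0, 0, 0]], [[-0.1, -0.02, 0], [0, 0, 0]], [[-0.1, -0.02, 0], [0, 0, 0]]]}}

```text
clock: 9.15
tool_pos: [0.5551, 0.0031, 0.0312]
eef_rot: [-0.105, 0.994, 0.001, 0.004]
contact_force: [5.5, 1.3, 7.3]
opening: 0.003
finger_force: 3.9
```

```bash
python3 - <<'E'
from fit import *
im,d,c=snap('wrist','w2');print(r.get_state()['contact_force'],r.get_state()['tool_pos'])
E
```

```text
[4.3617552  1.12935205 8.08483942] [0.55491731 0.0030543  0.03117757]
```

View pics/w2.png

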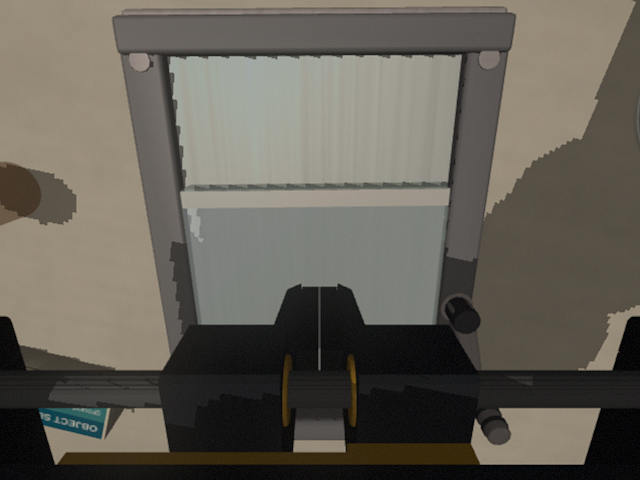

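The plate's front edge is now at row ~189 (columns 182–449) and the stop's inner edge at row ~54.

```bash
cat > gap.py <<'E'
import sys
from fit import *
def gap(L,vs,vp,u=318):
    a=atz(L,u,vs,.028);b=atz(L,u,vp,.0312);X=np.array([.978,.21])
    return (b-a)[:2]@X
E
python3 - <<'E'
from gap import *
print(gap(load('w1'),124,191,310),gap(load('w2'),54,189))
E
```

```text
0.06254605572192082 0.04952628480409618
```

{"api": "step_arm", "payload": {"increments": [[[-0.15, -0.03, -0.01], [0, 0, 0]], [[-0.15, -0.03, -0.01], [0, 0, 0]], [[-0.15, -0.03, 0], [0, 0, 0]], [[-0.15, -0.04, 0], [0, 0, 0]], [[-0.15, -0.03, 0], [0, 0, 0]], [[-0.15, -0.03, 0], [0, 0, 0]], [[-0.15, -0.03, 0], [0, 0, 0]], [[-0.15, -0.04, 0], [0, 0, 0]], [[-0.15, -0.03, 0], [0, 0, 0]], [[-0.15, -0.03, 0], [0, 0, 0]]]}}

```text
clock: 10.2
tool_pos: [0.541, 0.0002, 0.0313]
eef_rot: [-0.106, 0.994, 0.001, 0.005]
contact_force: [5.8, 1.1, 10.0]
opening: 0.004
finger_force: 4.9
```

{"api": "step_arm", "payload": {"increments": [[[-0.15, -0.03, 0], [0, 0, 0]], [[-0.15, -0.03, 0], [0, 0, 0]], [[-0.15, -0.03, 0], [0, 0, 0]], [[-0.15, -0.04, 0], [0, 0, 0]], [[-0.15, -0.03, 0], [0, 0, 0]], [[-0.15, -0.03, 0], [0, 0, 0]], [[-0.15, -0.03, 0], [0, 0, 0]], [[-0.15, -0.04, 0], [0, 0, 0]], [[-0.15, -0.03, 0], [0, 0, 0]], [[-0.15, -0.03, 0], [0, 0, 0]]]}}

```text
clock: 11.2
tool_pos: [0.5264, -0.0029, 0.0313]
eef_rot: [-0.106, 0.994, 0.001, 0.005]
contact_force: [5.9, 0.4, 10.3]
opening: 0.003
finger_force: 5.4
```

{"api": "step_arm", "payload": {"increments": [[[-0.12, -0.03, 0], [0, 0, 0]], [[-0.12, -0.03, 0], [0, 0, 0]], [[-0.12, -0.03, 0], [0, 0, 0]], [[-0.12, -0.02, 0], [0, 0, 0]], [[-0.12, -0.03, 0], [0, 0, 0]], [[-0.12, -0.03, 0], [0, 0, 0]], [[-0.12, -0.03, 0], [0, 0, 0]], [[-0.12, -0.02, 0], [0, 0, 0]], [[-0.12, -0.03, 0], [0, 0, 0]], [[-0.12, -0.03, 0], [0, 0, 0]]]}}

```text
clock: 12.2
tool_pos: [0.5148, -0.0056, 0.0314]
eef_rot: [-0.106, 0.994, 0.001, 0.006]
contact_force: [6.6, 1.6, 12.0]
opening: 0.006
finger_force: 5.9
```

```bash
python3 - <<'E'
from fit import *
im,d,c=snap('wrist','w3');print(r.get_state()['contact_force'],r.get_state()['tool_pos'])
E
```

```text
[ 6.17174214  1.39309047 11.93545481] [ 0.51451372 -0.00567197  0.03137067]
```

View pics/w3.png

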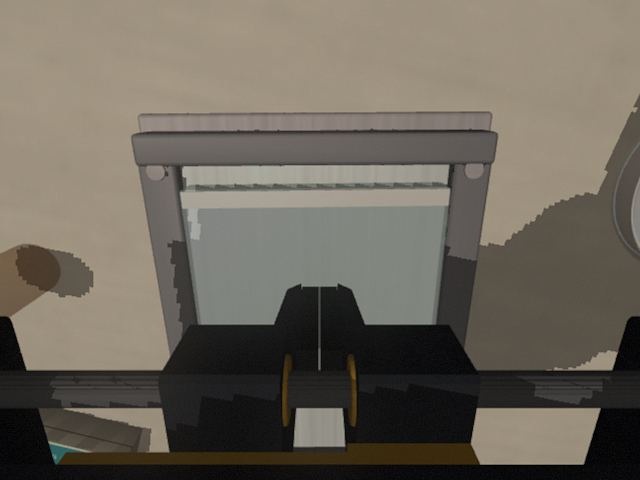

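The plate follows the fingers. Its front edge is at row 189 and the stop at row 164.

```bash
python3 -c "
from gap import *
print(gap(load('w3'),164,189))"
```

```text
0.009498670751592065
```

{"api": "step_arm", "payload": {"increments": [[[-0.08, -0.02, 0], [0, 0, 0]], [[-0.08, -0.02, 0], [0, 0, 0]], [[-0.08, -0.02, 0], [0, 0, 0]], [[-0.08, -0.01, 0], [0, 0, 0]], [[-0.08, -0.02, 0], [0, 0, 0]], [[0, 0, 0.01], [0, 0, 0]], [[0, 0, 0], [0, 0, 0]], [[0, 0, 0], [0, 0, 0]], [[0, 0, 0], [0, 0, 0]], [[0, 0, 0], [0, 0, 0]]]}}

```text
clock: 13.25
tool_pos: [0.5105, -0.0066, 0.0314]
eef_rot: [-0.106, 0.994, 0.001, 0.005]
contact_force: [6.1, 1.8, 11.8]
opening: 0.005
finger_force: 5.9
```

{"api": "step_arm", "payload": {"increments": [[[-0.06, -0.01, 0.01], [0, 0, 0]], [[-0.06, -0.02, 0], [0, 0, 0]], [[-0.06, -0.01, 0], [0, 0, 0]], [[-0.06, -0.01, 0], [0, 0, 0]], [[-0.06, -0.01, 0], [0, 0, 0]], [[0, 0, 0], [0, 0, 0]], [[0, 0, 0], [0, 0, 0]], [[0, 0, 0], [0, 0, 0]], [[0, 0, 0], [0, 0, 0]], [[0, 0, 0], [0, 0, 0]]]}}

```text
clock: 14.25
tool_pos: [0.5074, -0.0073, 0.0314]
eef_rot: [-0.106, 0.994, 0.001, 0.005]
contact_force: [5.2, 0.5, 11.0]
opening: 0.007
finger_force: 5.7
```

{"api": "step_arm", "payload": {"increments": [[[-0.05, -0.01, 0], [0, 0, 0]], [[-0.05, -0.01, 0], [0, 0, 0]], [[-0.05, -0.01, 0], [0, 0, 0]], [[-0.05, -0.01, 0], [0, 0, 0]], [[0, 0, 0], [0, 0, 0]], [[0, 0, 0], [0, 0, 0]], [[0, 0, 0], [0, 0, 0]], [[0, 0, 0], [0, 0, 0]], [[0, 0, 0], [0, 0, 0]], [[0, 0, 0], [0, 0, 0]]]}}

```text
clock: 15.25
tool_pos: [0.5065, -0.0074, 0.0315]
eef_rot: [-0.106, 0.994, 0.001, 0.006]
contact_force: [8.5, 1.6, 9.8]
opening: 0.003
finger_force: 5.0
```

{"api": "step_arm", "payload": {"increments": [[[-0.05, -0.01, -0.01], [0, 0, 0]], [[-0.05, -0.01, 0], [0, 0, 0]], [[0, 0, 0], [0, 0, 0]], [[0, 0, 0], [0, 0, 0]], [[0, 0, 0], [0, 0, 0]], [[0, 0, 0], [0, 0, 0]], [[0, 0, 0], [0, 0, 0]], [[0, 0, 0], [0, 0, 0]], [[0, 0, 0], [0, 0, 0]], [[0, 0, 0], [0, 0, 0]]]}}

```text
clock: 16.25
tool_pos: [0.506, -0.0075, 0.0314]
eef_rot: [-0.106, 0.994, 0.001, 0.007]
contact_force: [7.9, 1.5, 10.3]
opening: 0.007
finger_force: 5.2
```

```bash
python3 - <<'E'
from fit import *
im,d,c=snap('wrist','w4');cv2.imwrite('pics/w4c.png',cv2.resize(im[100:330,120:520],None,fx=2,fy=2)[:,:,::-1])
E
```

```text
(no output)
```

View pics/w4c.png

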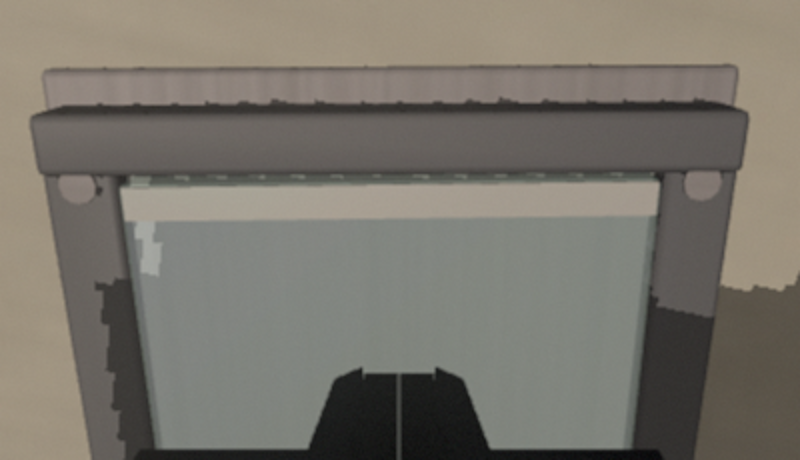

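Plate home: its band sits right against the stop, level with it across the width. I'll lift off and go over to the post.

{"api": "step_arm", "payload": {"increments": [[[0.1, 0.02, 0.1], [0, 0, 0]], [[0.1, 0.02, 0.2], [0, 0, 0]], [[0, 0, 1.0], [0, 0, 0]], [[0, 0, 2.0], [0, 0, 0]], [[0, 0, 2.0], [0, 0, 0]], [[0, 0, 2.0], [0, 0, 0]], [[2.0, 2.0, 0], [0, 0, 0]], [[2.0, 2.0, 0], [0, 0, 0]], [[2.0, 2.0, 0], [0, 0, 0]], [[1.5, 2.9, 0], [0, 0, 0]]]}}

```text
clock: 17.3
tool_pos: [0.5762, 0.0785, 0.1028]
eef_rot: [-0.104, 0.995, -0.001, -0.001]
contact_force: [-0.0, -0.2, -0.6]
opening: 0.0
finger_force: 0.0
```

{"api": "step_arm", "payload": {"increments": [[[0, 0, 0], [0, 0, 0]], [[0, 0, 0], [0, 0, 0]], [[0, 0, 0], [0, 0, 0]], [[0, 0, 0], [0, 0, 0]], [[0, 0, 0], [0, 0, 0]], [[0, 0, 0], [0, 0, 0]], [[0, 0, 0], [0, 0, 0]], [[0, 0, 0], [0, 0, 0]], [[0, 0, 0], [0, 0, 0]], [[0, 0, 0], [0, 0, 0]]], "fingers": 1}}

```text
clock: 18.3
tool_pos: [0.5762, 0.08, 0.1027]
eef_rot: [-0.105, 0.994, 0.0, -0.0]
contact_force: [-0.2, 0.5, -0.2]
opening: 0.889
finger_force: 0.0
```

```bash
python3 - <<'E'
from fit import *
im,d,c=snap('wrist','w5')
im,d,c=snap('top','t5');cv2.imwrite('pics/both.png',np.hstack([cv2.resize(load('w5')['im'],(400,300)),cv2.resize(im[195:345,280:480],(400,300))])[:,:,::-1])
E
```

```text
(no output)
```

View pics/both.png

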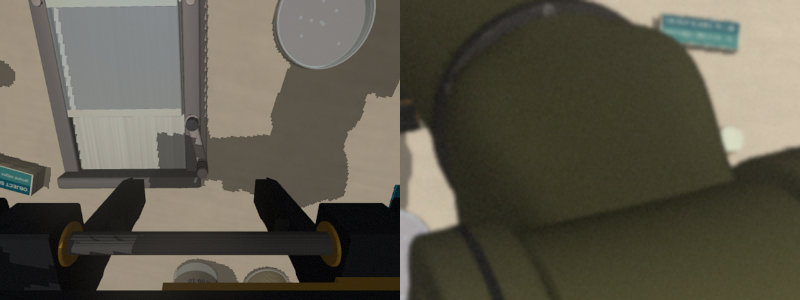

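```bash
python3 - <<'E'
from fit import *
L=load('w5');P=cloud(L);S=P[180:300,290:350].reshape(-1,3)
m=(S[:,2]>.058)&(S[:,2]<.068)&(S[:,0]<.62)&(S[:,0]>.54);Q=S[m];print(m.sum(),Q.mean(0),Q.min(0),Q.max(0))
print(atz(L,307,197,.036),atz(L,323,272,.062),P[272,323])
E
```

```text
278 [0.5804236  0.08196049 0.06145896] [0.57608798 0.07701634 0.05807187] [0.58614647 0.0871278  0.0643193 ]
[0.54455028 0.06486151 0.036     ] [0.57832074 0.08163124 0.062     ] [0.57818503 0.08159834 0.062306  ]
```

{"api": "step_arm", "payload": {"increments": [[[0.25, 0.1, -0.6], [0, 0, 0]], [[0.25, 0.1, -1.0], [0, 0, 0]], [[0, 0, -1.0], [0, 0, 0]], [[0, 0, -1.0], [0, 0, 0]], [[0, 0, -1.0], [0, 0, 0]], [[0, 0, -0.5], [0, 0, 0]], [[0, 0, -0.5], [0, 0, 0]], [[0, 0, 0], [0, 0, 0]], [[0, 0, 0], [0, 0, 0]], [[0, 0, 0], [0, 0, 0]]]}}

```text
clock: 19.4
tool_pos: [0.5816, 0.0821, 0.0472]
eef_rot: [-0.105, 0.994, 0.0, 0.0]
contact_force: [0.3, 0.3, 0.2]
opening: 1.0
finger_force: 0.0
```

{"api": "step_arm", "payload": {"increments": [[[0, 0, 0], [0, 0, 0]], [[0, 0, 0], [0, 0, 0]], [[0, 0, 0], [0, 0, 0]], [[0, 0, 0], [0, 0, 0]], [[0, 0, 0], [0, 0, 0]], [[0, 0, 0], [0, 0, 0]], [[0, 0, 0], [0, 0, 0]], [[0, 0, 0], [0, 0, 0]], [[0, 0, 0], [0, 0, 0]], [[0, 0, 0], [0, 0, 0]]], "fingers": 0, "grip_force": 8}}

```text
clock: 20.4
tool_pos: [0.5815, 0.0823, 0.0468]
eef_rot: [-0.105, 0.994, 0.0, 0.0]
contact_force: [0.6, 1.7, -0.2]
opening: 0.117
finger_force: 0.8
```

{"api": "step_arm", "payload": {"increments": [[[0, 0, 0], [0, 0, 0]], [[0, 0, 0], [0, 0, 0]], [[0, 0, 0], [0, 0, 0]], [[0, 0, 0], [0, 0, 0]], [[0, 0, 0], [0, 0, 0]], [[0, 0, 0], [0, 0, 0]], [[0, 0, 0], [0, 0, 0]], [[0, 0, 0], [0, 0, 0]], [[0, 0, 0], [0, 0, 0]], [[0, 0, 0], [0, 0, 0]]]}}

```text
clock: 21.4
tool_pos: [0.5815, 0.0823, 0.0468]
eef_rot: [-0.105, 0.994, 0.0, 0.0]
contact_force: [1.6, 2.7, -0.3]
opening: 0.109
finger_force: 8.0
```

```bash
python3 - <<'E'
import numpy as np
c=np.array([.5445,.0645]);a=np.radians(25.6-np.linspace(0,106,21));p=c+.0405*np.c_[np.cos(a),np.sin(a)]
print((np.diff(p,axis=0)*100).round(2).tolist());print(p[-1])
E
```

```text
[[0.15, -0.34], [0.11, -0.36], [0.08, -0.37], [0.05, -0.37], [0.01, -0.37], [-0.02, -0.37], [-0.06, -0.37], [-0.09, -0.36], [-0.12, -0.35], [-0.16, -0.34], [-0.19, -0.32], [-0.22, -0.31], [-0.24, -0.28], [-0.27, -0.26], [-0.29, -0.23], [-0.31, -0.21], [-0.33, -0.18], [-0.35, -0.15], [-0.36, -0.11], [-0.37, -0.08]]
[0.55125413 0.02456716]
```

The post is pinched: opening 9.6 mm. Now I'll swing it along the arc.

{"api": "step_arm", "payload": {"increments": [[[0.15, -0.34, 0], [0, 0, -3]], [[0.11, -0.36, 0], [0, 0, -3]], [[0.08, -0.37, 0], [0, 0, -3]], [[0.05, -0.37, 0], [0, 0, -3]], [[0.01, -0.37, 0], [0, 0, -3]], [[-0.02, -0.37, 0], [0, 0, -3]], [[-0.06, -0.37, 0], [0, 0, -3]], [[-0.09, -0.36, 0], [0, 0, -3]], [[-0.12, -0.35, 0], [0, 0, -3]], [[-0.16, -0.34, 0], [0, 0, -3]]]}}

```text
clock: 22.4
tool_pos: [0.5808, 0.0454, 0.0468]
eef_rot: [0.158, 0.987, -0.0, 0.0]
contact_force: [3.1, 1.7, -1.3]
opening: 0.11
finger_force: 8.0
```

{"api": "step_arm", "payload": {"increments": [[[-0.19, -0.32, 0], [0, 0, -3]], [[-0.22, -0.31, 0], [0, 0, -3]], [[-0.24, -0.28, 0], [0, 0, -3]], [[-0.27, -0.26, 0], [0, 0, -3]], [[-0.29, -0.23, 0], [0, 0, -3]], [[-0.31, -0.21, 0], [0, 0, -3]], [[-0.33, -0.18, 0], [0, 0, -3]], [[-0.35, -0.15, 0], [0, 0, -3]], [[-0.36, -0.11, 0], [0, 0, -3]], [[-0.37, -0.08, 0], [0, 0, -3]]]}}

```text
clock: 23.4
tool_pos: [0.5556, 0.0257, 0.0472]
eef_rot: [0.408, 0.913, 0.003, 0.004]
contact_force: [12.8, 3.2, -8.3]
opening: 0.108
finger_force: 8.0
```

{"api": "step_arm", "payload": {"increments": [[[0.1, 0, 0], [0, 0, 0]], [[0.1, 0, 0], [0, 0, 0]], [[0.05, 0, 0], [0, 0, 0]], [[0, 0, 0], [0, 0, 0]], [[0, 0, 0], [0, 0, 0]], [[0, 0, 0], [0, 0, 0]], [[0, 0, 0], [0, 0, 0]], [[0, 0, 0], [0, 0, 0]], [[0, 0, 0], [0, 0, 0]], [[0, 0, 0], [0, 0, 0]]]}}

```text
clock: 24.4
tool_pos: [0.5558, 0.0257, 0.047]
eef_rot: [0.407, 0.914, 0.001, 0.002]
contact_force: [6.1, 3.1, -2.1]
opening: 0.111
finger_force: 8.0
```

{"api": "step_arm", "payload": {"increments": [[[0, 0, 0], [0, 0, 0]], [[0, 0, 0], [0, 0, 0]], [[0, 0, 0], [0, 0, 0]], [[0, 0, 0], [0, 0, 0]], [[0, 0, 0], [0, 0, 0]], [[0, 0, 0], [0, 0, 0]], [[0, 0, 0], [0, 0, 0]], [[0, 0, 0], [0, 0, 0]], [[0, 0, 0], [0, 0, 0]], [[0, 0, 0], [0, 0, 0]]], "fingers": 0.5}}

```text
clock: 25.4
tool_pos: [0.5539, 0.0247, 0.0468]
eef_rot: [0.406, 0.914, 0.0, 0.0]
contact_force: [-0.4, 0.5, -0.2]
opening: 0.5
finger_force: 0.0
```

{"api": "step_arm", "payload": {"increments": [[[0, 0, 1], [0, 0, 0]], [[0, 0, 2], [0, 0, 0]], [[0, 0, 2], [0, 0, 0]], [[0, 0, 3], [0, 0, 0]], [[0, 0, 3], [0, 0, 0]], [[0, 0, 3], [0, 0, 0]], [[0, 0, 2], [0, 0, 0]], [[0, 0, 0], [0, 0, 0]], [[0, 0, 0], [0, 0, 0]], [[0, 0, 0], [0, 0, 0]]]}}

```text
clock: 26.4
tool_pos: [0.5531, 0.0246, 0.2059]
eef_rot: [0.406, 0.914, -0.0, -0.001]
contact_force: [-0.1, 0.7, -0.1]
opening: 0.501
finger_force: 0.0
```

```bash
python3 - <<'E'
from fit import *
im,d,c=snap('wrist','w6');P=cloud(load('w6'))
m=(P[...,2]>.056)&(P[...,2]<.068)&(abs(P[...,0]-.56)<.04)&(abs(P[...,1]-.04)<.06);Q=P[m];print(m.sum(),np.median(Q,0),Q.min(0),Q.max(0))
p=np.median(Q,0)[:2]-[.5445,.0645];print(np.hypot(*p),np.radians(12.2)-np.arctan2(p[1],p[0]))
print(r.get_state()['contact_force'])
E
```

```text
139 [0.55324165 0.02672987 0.06201616] [0.54852313 0.02164703 0.05658156] [0.55882344 0.0313944  0.06376557]
0.038768530429599206 1.5562876877356087
[-0.07448574  0.71785662 -0.29113458]
```

View pics/w6.png

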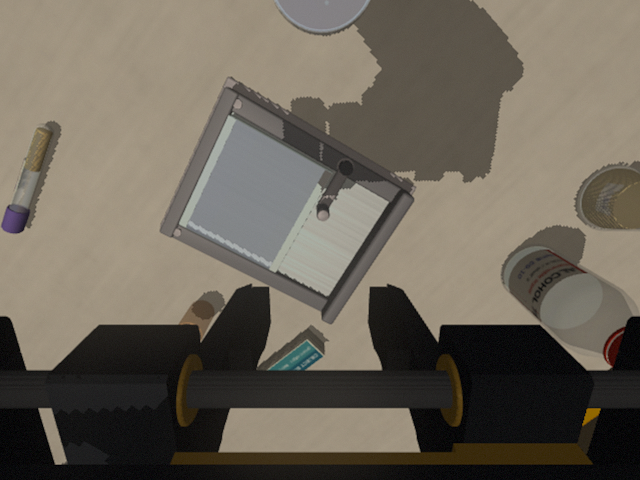

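The bar stands square across behind the plate: pivot at (345,167), post at (323,213), about 1.56 rad. The plate is against the stop and the robot is clear.

```bash
python3 -c "
from plant import r
print(r.finish_job())"
```

```text
the job is handed in; nothing more can be done
None
```

I drew the plate home against the front stop, swung the keeper across behind it to about 1.56 rad, and handed the job in at about 26.5 s; no bystander was touched, and the hand-in call returned no verdict.

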